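Turn the spice turntable until the pepper mill is at the front

TASK

Turn the round wooden turntable by gently pushing the finger pegs on its rim until the pepper mill stands squarely at the front, in line with the tongue that sticks out from under the board. Turn it slowly (well under half a turn a second) so that everything on it stays standing; do not touch, grasp or lift the mill, the salt shaker or the two spice jars, and leave the mug, garlic and onion beside it where they are.

Things in the scene. Friction and masses are not known exactly. Their poses are not given: they have to be found in the camera images.
- turntable_foot: fixed pale metal foot under the round turntable; origin on the turning axis, on the worktop (z = 0). From it a flat tongue, 26 mm wide and 14 mm high at its rounded end, lies on the worktop and sticks out under the board's edge to 174 mm from the axis: it marks the front. The foot's own -x axis points from the axis along the tongue. The foot stands at a different place and angle each time, with the tongue roughly towards the robot
- turntable (a joint): turning angle of the turntable, 0 at the start, positive anticlockwise seen from above, free for several turns either way. The board is a wooden disc of 296 mm diameter, top face 32 mm above the worktop, with four upright finger pegs on its rim. It turns with light friction (about 1 to 2 N of push at a peg, a little more when faster) and stops almost at once (within a few degrees) when no longer pushed
- peg0 (a point): top centre of a pale wooden finger peg on the rim: 14 mm thick (18 mm at its head, 20 mm at its root), 58 mm tall, from the board's top face at 32 mm to 90 mm above the worktop; 137 mm from the turning axis. The four pegs are 90 degrees apart, midway between the things on the board
- peg1 (a point): top centre of another such finger peg, a quarter turn anticlockwise from the one before
- peg2 (a point): top centre of another such finger peg, a quarter turn anticlockwise from the one before
- peg3 (a point): top centre of another such finger peg, a quarter turn anticlockwise from the one before
- pepper_mill: dark wooden pepper mill with a turned waist and a small knob on top, the tallest thing on the turntable, 58 mm diameter, 170 mm tall, its centre about 55 mm from the turning axis; it stands loose on the turntable, its underside 32 mm above the worktop; origin at the centre of its underside, z up
- salt_shaker: small clear salt shaker with a domed metal top, 44 mm diameter, 90 mm tall, about 55 mm from the axis; it stands loose on the turntable, its underside 32 mm above the worktop; origin at the centre of its underside, z up
- spice_1: spice jar with a screw cap, 45 mm diameter, 106 mm tall, about 55 mm from the axis; it stands loose on the turntable, its underside 32 mm above the worktop; origin at the centre of its underside, z up
- spice_3: another spice jar with a screw cap, 45 mm diameter, 106 mm tall, about 55 mm from the axis; it stands loose on the turntable, its underside 32 mm above the worktop; origin at the centre of its underside, z up
- tea_mug: pale mug of tea, 78 mm diameter, 101 mm tall, 116 mm with its handle, standing on the worktop to the left of the turntable; origin at the centre of its underside; leave it alone
- garlic: garlic bulb, 55 mm, on the worktop in front and left of the turntable; origin at its underside; leave it alone
- onion: red onion, about 82 mm, on the worktop in front and right of the turntable; origin at its underside; leave it alone
Mind the look-alikes: they are no part of the job. Leave any purple look-alike of the spice_3 alone.

How it is judged (in metres and radians):
At the end, for the whole second after the job is handed in: Mill centre within 11 mm of the line from the turning axis along the tongue, on the tongue side; turntable at rest (< 0.05 rad/s); its four things upright (tilt < 0.1 rad) on it within 85 mm of the axis; mug, garlic and onion within 20 mm of their start (y of pepper_mill in the frame of turntable_foot between -0.011 and 0.011 m and x of pepper_mill in the frame of turntable_foot below -0.03 m and velocity of joint turntable between -0.05 and 0.05 rad/s and horizontal distance between each of pepper_mill, salt_shaker, spice_1, spice_3 and turntable_foot below 0.085 m and angle between each of pepper_mill, salt_shaker, spice_1, spice_3's own z axis and vertical below 0.1 rad and height (world z) of pepper_mill between 0.027 and 0.038 m and height (world z) of salt_shaker between 0.027 and 0.038 m and height (world z) of spice_1 between 0.027 and 0.038 m and height (world z) of spice_3 between 0.027 and 0.038 m and distance of each of tea_mug, garlic, onion from where it was at the start of the episode below 0.02 m); the robot touches nothing.
It fails at once if the robot touches the mill, the salt shaker or a spice jar (contact force between any of the fingers, the arm and pepper_mill above 0.5 N or contact force between any of the fingers, the arm and salt_shaker above 0.5 N or contact force between any of the fingers, the arm and spice_1 above 0.5 N or contact force between any of the fingers, the arm and spice_3 above 0.5 N).
It fails at once if something on the turntable is lifted or tipped (height (world z) of any of pepper_mill, salt_shaker, spice_1, spice_3 above 0.05 m or angle between any of pepper_mill, salt_shaker, spice_1, spice_3's own z axis and vertical above 0.35 rad).
It fails at once if the turntable is spun fast (over 3 rad/s, about half a turn a second) (velocity of joint turntable above 3 rad/s or velocity of joint turntable below -3 rad/s).
It fails at once if the mug, garlic or onion beside the turntable is moved by more than 20 mm (distance of any of tea_mug, garlic, onion from where it was at the start of the episode above 0.02 m).
It also fails if it takes over 61 s, if anything falls off the work surface, if the arm or the gripper's body presses on something with over 40 N, if the wrist force passes 120 N, or if a joint passes its speed limit or range.

ROBOT

A 6-joint arm with a two-finger parallel gripper is mounted at the origin on a cart in front of the work surface, level with it; the furniture and walls round the work are solid. World frame = base frame: x ahead of the robot, y to its left, z up, the work surface at z = 0. Lengths are in m, angles in degrees, forces in N, time in s.
With the tool pointing down it reaches from about 0.4 to 0.825 m from the base axis. Payload 7 kg.
Tool frame: the origin (TCP) lies at the centre of the arm's flange, where the gripper is bolted on; the fingertips stand 178 mm ahead of it and the grasp point (between the pads) lies 159 mm ahead of it (tip_reach is the distance from the TCP to the fingertips, in m); z points along the fingers, y is the line along which they close (so a half turn about z gives the same grasp; the last joint's range is limited). The gripper opens to 88 mm and grips with 3 to 60 N. Pads are 19 mm wide; open, the fingers measure 130 mm over their backs; the gripper's body (78 mm by 193 mm) begins 47 mm behind the grasp point.
Start: joints at [86.465, 20.546, 0.682, 0, -70.136, -16.507], TCP at [0.231, 0.634, 0.405] pointing down, gripper open.
Joint ranges: [-176.03, 176.03], [-82.01, 121.73], [-58.28, 71.71], [-173.87, 95.51], [-174.79, -0.11], [-173.66, 173.66]. Speed limits (degrees/s): [136.94, 136.94, 172.46, 180, 180, 180].

INTERFACE

Orientations are given as [roll, pitch, yaw] about the fixed x, y, z axes, in that order (R = Rz(yaw) Ry(pitch) Rx(roll)).
In Python, from plant import * gives the robot as it stands.
- The arm moves only by the shell command python3 -m handwheel 'ROWS'. ROWS is JSON, a list of rows, each a list of 7 numbers: the opening, from -1 (shut) to 1 (fully open), then the shift along the tool's x, y, z as a fraction of full scale, then the turn, a rotation vector about the tool's x, y, z as a fraction of full scale. A call has 1 to 5 rows; each row shifts and turns the commanded pose from where the row before left it, along the tool's axes as they then stand; what a row does not reach is not made up. Full scale, the value 1, is 0.025 m for a shift and 6 degrees for a turn. A row lasts 1/8 s, in which the tool goes at most 62.5 mm and 10.7 degrees, less where a joint would pass 70% of its speed; a pose out of reach is approached as far as the arm can. A call with a number of a shift or a turn outside -1 to 1 is refused whole. A call with a gripper value outside its range is refused whole. The fingers move at their own pace and stop on an object; the grip force is fixed at half the most. Time passes only in rows, so rows that do not move let the fingers close. It gives the time, the measured TCP pose, the force, the opening and the grip force at its end, in the units of the state.
- get_obs(): the state, without advancing time (a new reading comes with each control period).
- snapshot(name): name is "side" or "top" or "wrist"; returns a dict with "color" (400x640x3 uint8, red, green, blue), "fx", "fy", "cx", "cy" (pixels), "k1" (the pictures are not rectified: a ray, as slopes to the right and down, at radius r is drawn at 1 + k1 r^2 times it, then the intrinsics apply), "R" (3x3) and "t" (3): a world point X has camera coordinates R X + t; the wrist camera has in their place "tool_from_camera" (4x4, takes a point from camera to tool coordinates, whose origin is the TCP and whose axes are the flange's). Camera axes: x right, y down, z forward; pixel columns grow to the right and rows downward; lengths in m; the calibration is good to about 2 mm. A picture is of the moment at which its call begins: read the wrist's pose just before it. There is no depth.
- close_job(): hands the job in; it is judged then, once.
The state is a dict: "clock": time; "joint_pos": joint angles; "qvel": joint speeds; "tau": joint torques, N m; "tool_pos": TCP position; "orientation": TCP orientation; "force": force on the tool from outside, world axes, zero at the start; "moment": the same for the moment, N m; "opening": finger opening in m; "gripper_force": force on a finger pad.
Only numpy, scipy, OpenCV 4.12 (cv2) and the standard library are available. Lean on these libraries where they do the work, as an engineer would, in place of code of your own. Each camera call takes 0.05 s, during which the arm holds its last target. There are 200 camera calls.

## Working session

There is one attempt and no reset: what is moved stays moved. The work goes in short steps, Python scripts to look and compute and a shell command to move; the robot and the scene stay as the last step left them, time stands still between calls to the robot, and variables do not carry over. Pictures are saved under pics/ and viewed, at most 10 in all, crops included, and the job is handed in when it is done.

```bash
mkdir -p pics
python3 - <<'E'
from plant import *
import cv2,json
for n in("top","side"):
    s=snapshot(n); cv2.imwrite(f"pics/{n}0.png",s["color"][...,::-1])
    print(n,{k:(v.tolist() if hasattr(v,'tolist') else v) for k,v in s.items() if k!="color"})
print(get_obs())
E
```

```text
top {'fx': 477.64415793354107, 'fy': 477.64415793354107, 'cx': 321.93132565893507, 'cy': 198.55740779623227, 'k1': -0.11444123673008261, 'R': [[0.004837063213267109, -0.9999882844718083, -0.000183680704477953], [-0.9872632803298345, -0.004746300828190544, -0.15902417407684633], [0.15902143922077183, 0.0009505511972834899, -0.9872746721761761]], 't': [-0.1400994116896297, 0.581863578315801, 1.0634511829939342]}
side {'fx': 368.0636771233317, 'fy': 368.0636771233317, 'cx': 319.46588686960206, 'cy': 201.1631822466613, 'k1': 0.024629064665295346, 'R': [[-0.9389891551289656, -0.3438800977689961, 0.006770886838308045], [-0.21818157144689695, 0.5803113566468907, -0.7846244523513194], [0.26588751085967566, -0.7382311343373639, -0.6199343706101598]], 't': [0.4939095484858986, 0.2839028999290888, 0.8144912297081618]}
{'clock': 0.1, 'joint_pos': array([ 8.64644347e+01,  2.05879912e+01,  6.38535352e-01, -1.65018881e-02,
       -7.01341357e+01, -1.65060081e+01]), 'qvel': array([ 0.02992764, -0.12896138,  0.14803299,  0.07630817,  0.08316918,
       -0.07690226]), 'tau': array([-1.58567611e-03, -5.84161878e+01,  2.93750435e+01,  7.01549202e+00,
        1.01680134e-02, -5.73505872e-05]), 'tool_pos': array([0.23128142, 0.63396449, 0.40380889]), 'orientation': array([ 1.79915445e+02, -8.87743733e-03, -2.00471858e+01]), 'force': array([-0.10883809, -0.13004722,  0.38967595]), 'moment': array([-0.02991985, -0.0120265 ,  0.00492885]), 'gripper_force': 0.0, 'opening': 0.08773848506750428}
```

View pics/top0.png

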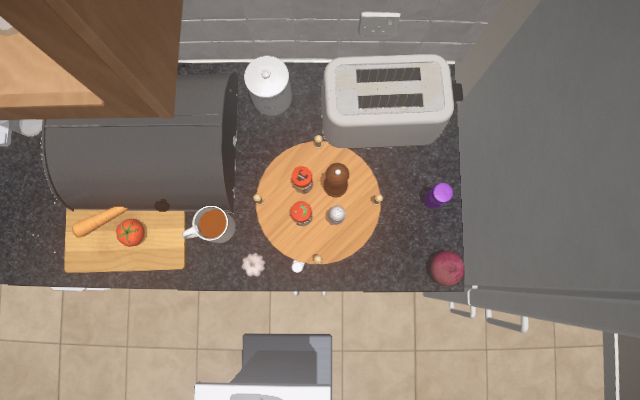

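View pics/side0.png

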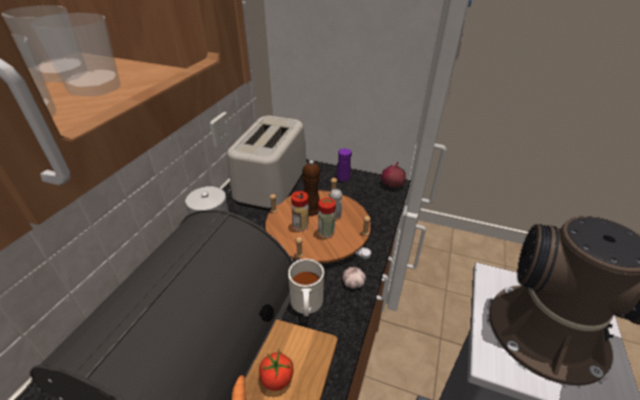

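The top view shows the board centred near (318,202), with pegs at (318,140), (257,198), (378,198) and (318,258). The tongue tip is at (298,267) and the mill is at the upper right, knob at (338,174). The side view agrees. Next I'll convert these to world positions.

```bash
cat > h.py <<'E'
from plant import *
import numpy as np, cv2
def ray2z(s,uv,z):
    K=np.array([[s["fx"],0,s["cx"]],[0,s["fy"],s["cy"]],[0,0,1]])
    p=cv2.undistortPoints(np.array([[uv]],float),K,np.array([s["k1"],0,0,0.]))[0,0]
    R=np.array(s["R"]);t=np.array(s["t"]);c=-R.T@t;d=R.T@np.array([p[0],p[1],1]);return (c+d*(z-c[2])/d[2])
E
python3 - <<'E'
from h import *
s=snapshot("top")
im=cv2.resize(s["color"][125:285,230:470,::-1],None,fx=3.3,fy=3.3,interpolation=cv2.INTER_CUBIC);cv2.imwrite("pics/crop.png",im)
P=[ray2z(s,u,.09)[:2] for u in[(318,138),(257,197),(379,197),(318,257)]]
c=np.mean(P,0);print(np.round(P,3),c)
for n,u,z in[("tip",(298,269),.014),("mill",(338,173),.2),("salt",(337,212),.12),("sp",(302,176),.138),("sp",(301,210),.138),("onion",(447,268),.04),("garlic",(253,265),.03),("mug",(212,222),.1)]:
    p=ray2z(s,u,z)[:2];d=p-c;print(n,p.round(3),np.hypot(*d).round(3),np.degrees(np.arctan2(d[1],d[0])).round(1))
E
```

```text
[[ 0.715 -0.128]
 [ 0.578  0.008]
 [ 0.58  -0.265]
 [ 0.446 -0.129]] [ 0.57981401 -0.12849903]
tip [ 0.42  -0.082] 0.166 163.7
mill [ 0.61 -0.17] 0.051 -53.5
salt [ 0.541 -0.17 ] 0.057 -132.7
sp [ 0.617 -0.094] 0.05 42.8
sp [ 0.543 -0.093] 0.051 136.1
onion [ 0.423 -0.427] 0.337 -117.8
garlic [0.428 0.022] 0.213 135.2
mug [0.52  0.105] 0.241 104.3
```

View pics/crop.png

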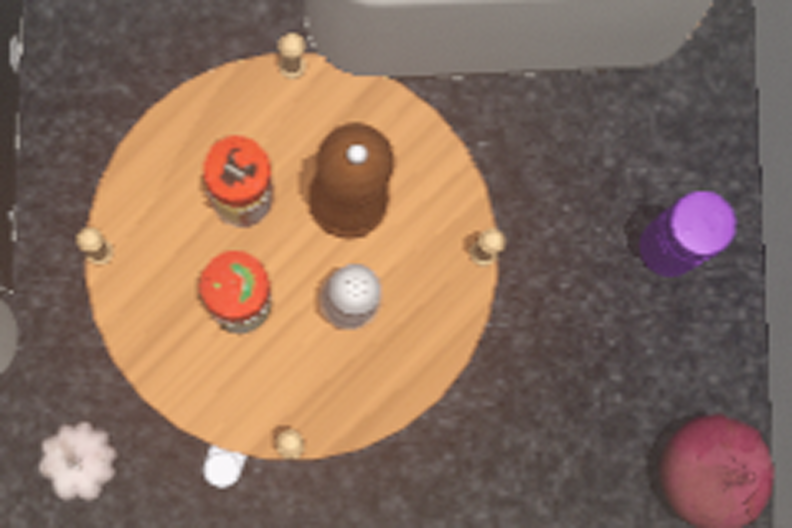

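```bash
m="python3 -m handwheel"
$m '[[0,1,1,0,0,0,-0.83],[0,1,1,0,0,0,-0.83],[0,1,1,0,0,0,-0.83],[0,1,1,0,0,0,-0.83]]' 
$m '[[0,0.6,1,0,0,0,0],[0,0.6,1,0,0,0,0],[0,0.6,1,0,0,0,0],[0,0.6,1,0,0,0,0],[0,0.6,1,0,0,0,0]]'
$m '[[0,0.3,1,0,0,0,0],[0,0.3,1,0,0,0,0],[0,0.3,1,0,0,0,0],[0,0.3,1,0,0,0,0],[0,0.3,1,0,0,0,0]]'
python3 -c "
from plant import *;print(get_obs())"
```

```text
clock: 0.65
tool_pos: [0.3072, 0.5142, 0.4045]
orientation: [180.0, 0.0, 0.1]
force: [0.8, 0.6, -0.0]
opening: 0.0534
gripper_force: 0.0
clock: 1.27
tool_pos: [0.3819, 0.389, 0.4046]
orientation: [180.0, 0.0, -0.3]
force: [-0.7, 0.8, -0.2]
opening: 0.0436
gripper_force: 0.0
clock: 1.9
tool_pos: [0.4188, 0.2635, 0.4047]
orientation: [-180.0, -0.0, -0.1]
force: [0.0, -0.2, -0.3]
opening: 0.0437
gripper_force: 0.0
{'clock': 1.9, 'joint_pos': array([ 5.49855485e+01,  3.36768652e+00, -2.14627185e+01, -3.51007967e-03,
       -6.51587414e+01,  3.48700508e+01]), 'qvel': array([-20.14488379,  -6.15568579,  -6.63272261,   0.10641169,
         0.5620803 ,  19.86955492]), 'tau': array([  2.43868031, -32.76136994,  28.57830584,   6.6578722 ,
         0.0353144 ,  -0.59097536]), 'tool_pos': array([0.41878775, 0.26351661, 0.40472816]), 'orientation': array([-1.79989274e+02, -3.59153269e-03, -1.45875393e-01]), 'force': array([ 0.01182109, -0.17527348, -0.32934449]), 'moment': array([-0.03056698, -0.06372078,  0.0325943 ]), 'gripper_force': 0.0, 'opening': 0.04372517121220798}
```

```bash
m="python3 -m handwheel"
$m '[[0,0.06,1,0,0,0,0],[0,0.06,1,0,0,0,0],[0,0.06,1,0,0,0,0],[0,0.06,1,0,0,0,0],[0,0.06,1,0,0,0,0]]' 
$m '[[0,0.06,1,0,0,0,0],[0,0.06,1,0,0,0,0],[0,0.06,1,0,0,0,0],[0,0.06,1,0,0,0,0],[0,0.06,1,0,0,0,0]]' 
$m '[[0,0.06,1,0,0,0,0],[0,0.06,1,0,0,0,0],[0,0.06,1,0,0,0,0],[0,0.06,1,0,0,0,0],[0,0.06,1,0,0,0,0]]' 
$m '[[0,0,0.7,0,0,0,0],[0,0,0,0.8,0,0,0],[0,0,0,0.8,0,0,0],[0,0,0,0,0,0,0]]'
python3 - <<'E'
from h import *
o=get_obs();print(o["tool_pos"],o["orientation"])
s=snapshot("wrist");cv2.imwrite("pics/w1.png",s["color"][...,::-1]);print(s["tool_from_camera"])
s=snapshot("top");cv2.imwrite("pics/t1.png",s["color"][...,::-1])
E
```

```text
clock: 2.52
tool_pos: [0.4256, 0.1385, 0.4047]
orientation: [-180.0, -0.0, -0.1]
force: [0.9, 0.1, -0.3]
opening: 0.0437
gripper_force: 0.0
clock: 3.15
tool_pos: [0.4326, 0.0136, 0.4047]
orientation: [-180.0, -0.0, -0.1]
force: [0.4, 0.5, -0.3]
opening: 0.0439
gripper_force: 0.0
clock: 3.78
tool_pos: [0.4397, -0.1112, 0.4047]
orientation: [-180.0, -0.0, -0.1]
force: [0.1, 0.9, -0.3]
opening: 0.0438
gripper_force: 0.0
clock: 4.28
tool_pos: [0.4393, -0.1279, 0.3636]
orientation: [180.0, 0.2, -0.2]
force: [-0.3, 0.3, 0.2]
opening: 0.0436
gripper_force: 0.0
[ 0.43933371 -0.12790261  0.36361619] [ 1.79993740e+02  1.57758555e-01 -1.56107731e-01]
[[-7.06856717e-04 -9.66441485e-01 -2.56885884e-01  6.82442285e-02]
 [ 9.99999541e-01 -8.49337125e-04  4.43692110e-04 -7.12823353e-04]
 [-6.46985180e-04 -2.56885452e-01  9.66441641e-01  1.90845084e-02]
 [ 0.00000000e+00  0.00000000e+00  0.00000000e+00  1.00000000e+00]]
```

View pics/w1.png

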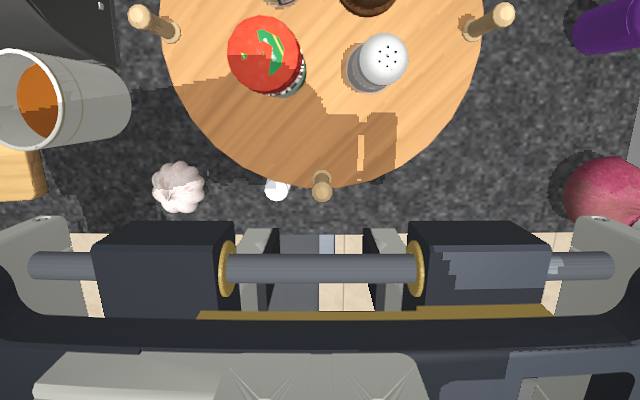

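The wrist view shows the front peg head at (321,190), the side pegs at (141,15) and (503,13), and the tongue tip at (276,193), with the peg centred between the fingers.

```bash
cat >> h.py <<'E'
from scipy.spatial.transform import Rotation as Ro
def wristcam():
    o=get_obs();s=snapshot("wrist")
    T=np.eye(4);T[:3,:3]=Ro.from_euler("xyz",o["orientation"],degrees=True).as_matrix();T[:3,3]=o["tool_pos"]
    C=np.linalg.inv(T@np.array(s["tool_from_camera"]));s["R"]=C[:3,:3];s["t"]=C[:3,3];return s
E
python3 - <<'E'
from h import *
s=wristcam()
for n,u,z in[("front",(321,184),.09),("L",(139,14),.09),("R",(504,13),.09),("tip",(276,197),.014),("salt",(385,55),.12)]:
    print(n,ray2z(s,u,z).round(4))
E
```

```text
front [ 0.4503 -0.1274  0.09  ]
L [0.581 0.008 0.09 ]
R [ 0.5811 -0.2644  0.09  ]
tip [ 0.4187 -0.0789  0.014 ]
salt [ 0.545  -0.1702  0.12  ]
```

```bash
m="python3 -m handwheel"
$m '[[0,0,0,1,0,0,0],[0,0,0,1,0,0,0],[0,0,0,1,0,0,0],[0,0,0,1,0,0,0],[0,0,0,1,0,0,0]]' 
$m '[[0,0.04,0,0.2,0,0,0],[0,0,0,0,0,0,0]]' 
$m '[[0,0.01,-0.3,0,0,0,0.5],[0,0.01,-0.3,0,0,0,0.5],[0,0.01,-0.3,0,0,0,0.5],[0,0.014,-0.39,0,0,0,0.667],[0,0.014,-0.39,0,0,0,0.667]]'
python3 - <<'E'
from h import *
s=snapshot("top");cv2.imwrite("pics/t2.png",cv2.resize(s["color"][125:285,230:470,::-1],None,fx=3.3,fy=3.3))
o=get_obs();p=o["tool_pos"][:2]-[.581,-.128];print(np.hypot(*p),np.degrees(np.arctan2(p[1],p[0])))
E
```

```text
clock: 5.05
tool_pos: [0.4411, -0.1274, 0.2399]
orientation: [-180.0, -0.1, -0.1]
force: [0.1, 0.0, -0.1]
opening: 0.0437
gripper_force: 0.0
clock: 5.3
tool_pos: [0.442, -0.1274, 0.2354]
orientation: [180.0, -0.0, -0.1]
force: [0.4, -0.2, 0.1]
opening: 0.0438
gripper_force: 0.0
clock: 5.92
tool_pos: [0.4485, -0.0858, 0.2362]
orientation: [-179.9, -0.1, -17.2]
force: [0.3, -2.3, -0.7]
opening: 0.044
gripper_force: 0.7
0.13881248298255974 162.03025654197776
```

View pics/t2.png

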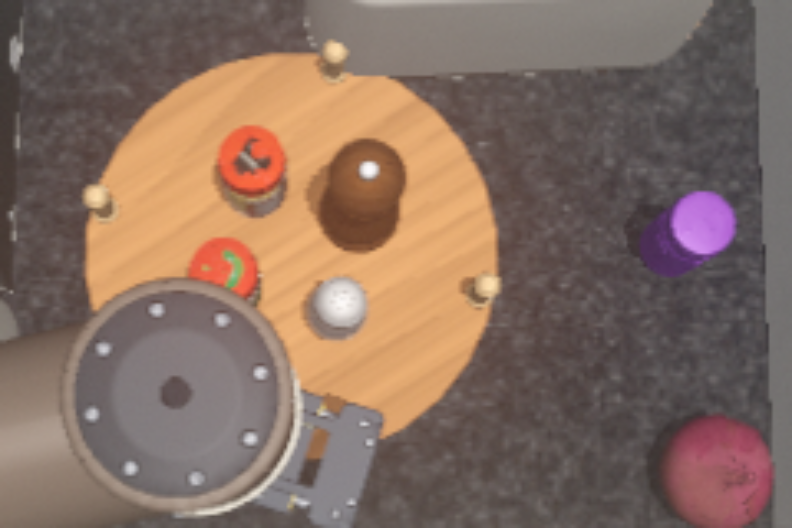

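```bash
m="python3 -m handwheel"
$m '[[0,0.01,-0.39,0,0,0,0.667],[0,0.01,-0.39,0,0,0,0.667],[0,0.01,-0.39,0,0,0,0.667],[0,0.01,-0.39,0,0,0,0.667],[0,0.01,-0.39,0,0,0,0.667]]' 
$m '[[0,0.01,-0.3,0,0,0,0.5],[0,0.01,-0.3,0,0,0,0.5],[0,0.01,-0.2,0,0,0,0.3],[0,0,0,0,0,0,0],[0,0,0.25,0,0,0,0]]' 
$m '[[0,0,0,-1,0,0,0],[0,0,0,-1,0,0,0],[0,0,0,-1,0,0,0]]'
python3 - <<'E'
from h import *
s=snapshot("top");cv2.imwrite("pics/t3.png",cv2.resize(s["color"][125:285,230:470,::-1],None,fx=3.3,fy=3.3))
o=get_obs();p=o["tool_pos"][:2]-[.581,-.128];print(np.hypot(*p),np.degrees(np.arctan2(p[1],p[0])),o["tool_pos"],o["orientation"])
E
```

```text
clock: 6.6
tool_pos: [0.4701, -0.0426, 0.2359]
orientation: [-179.9, -0.1, -37.2]
force: [0.5, -2.6, -0.3]
opening: 0.0439
gripper_force: 0.7
clock: 7.22
tool_pos: [0.4786, -0.0323, 0.2349]
orientation: [-180.0, -0.0, -44.9]
force: [-0.4, -0.8, 0.7]
opening: 0.0436
gripper_force: 0.0
clock: 7.6
tool_pos: [0.478, -0.0327, 0.3104]
orientation: [180.0, 0.0, -44.9]
force: [0.9, -0.2, -0.5]
opening: 0.0443
gripper_force: 0.0
0.13966121492329417 136.8908819231293 [ 0.47903984 -0.03255693  0.31366974] [-1.79797855e+02 -1.55995190e-01 -4.48632736e+01]
```

View pics/t3.png

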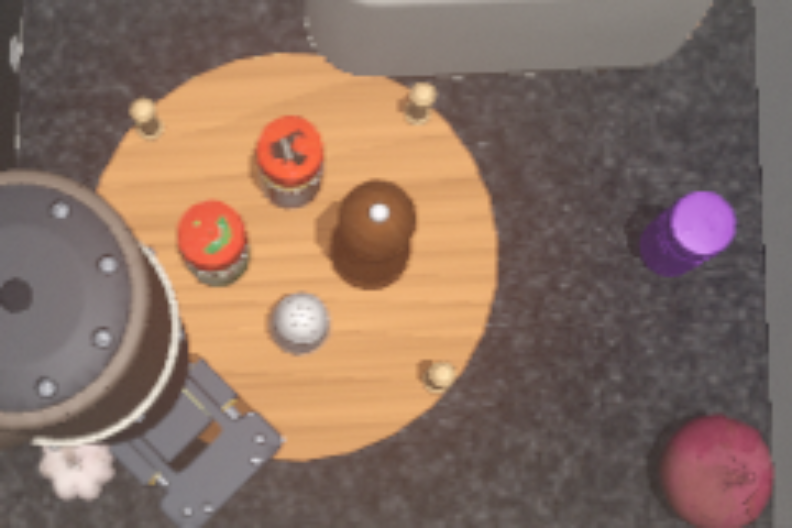

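The crop shows pegs at (142,108), (424,93) and (440,373), and the mill knob at (379,212). The table has turned about 40° and everything is standing.

```bash
cat >> h.py <<'E'
C0=np.array([.581,-.128])
def crop_pos(n,uv,z):
    s=snapshot("top");p=ray2z(s,(230+uv[0]/3.3,125+uv[1]/3.3),z)[:2];d=p-C0
    print(n,p.round(4),np.hypot(*d).round(4),np.degrees(np.arctan2(d[1],d[0])).round(1))
E
python3 - <<'E'
from h import *
for a in[("p",(142,108),.09),("p",(424,93),.09),("p",(440,373),.09),("mill",(379,212),.2),("salt",(300,321),.122)]:crop_pos(*a)
E
```

```text
p [ 0.6688 -0.026 ] 0.1346 49.3
p [ 0.6803 -0.2198] 0.1352 -42.8
p [ 0.4878 -0.2291] 0.1375 -132.7
mill [ 0.577  -0.1833] 0.0555 -94.2
salt [ 0.5188 -0.1354] 0.0627 -173.2
```

```bash
m="python3 -m handwheel"
$m '[[0,0,0,-0.8,0,0,0],[0,0,0,-0.8,0,0,0]]'
$m '[[0,0.03,0.585,0,0,0,-1],[0,0.03,0.585,0,0,0,-1],[0,0.03,0.585,0,0,0,-1],[0,0.03,0.585,0,0,0,-1],[0,0.03,0.585,0,0,0,-1]]'
$m '[[0,0.03,0.585,0,0,0,-1],[0,0.03,0.585,0,0,0,-1],[0,0.03,0.585,0,0,0,-1],[0,0.03,0.585,0,0,0,-1],[0,0.03,0.585,0,0,0,-1]]'
$m '[[0,0.03,0.585,0,0,0,-1],[0,0.03,0.585,0,0,0,-1],[0,0.03,0.585,0,0,0,-1],[0,0.03,0.585,0,0,0,-1],[0,0.03,0.585,0,0,0,-1]]'
$m '[[0,0,0,0,0,0,0],[0,0,0,0,0,0,0]]'
python3 - <<'E'
from h import *
s=wristcam();cv2.imwrite("pics/w2.png",s["color"][...,::-1])
o=get_obs();p=o["tool_pos"][:2]-C0;print(np.hypot(*p),np.degrees(np.arctan2(p[1],p[0])),o["tool_pos"],o["orientation"],o["joint_pos"])
E
```

```text
clock: 8.15
tool_pos: [0.4782, -0.0324, 0.349]
orientation: [179.9, 0.1, -44.9]
force: [-0.1, 0.5, -0.1]
opening: 0.0435
gripper_force: 0.0
clock: 8.78
tool_pos: [0.4417, -0.0954, 0.3487]
orientation: [180.0, 0.1, -14.7]
force: [-0.6, -0.6, 0.8]
opening: 0.044
gripper_force: 0.0
clock: 9.4
tool_pos: [0.442, -0.1679, 0.3487]
orientation: [-180.0, 0.1, 15.3]
force: [0.4, 0.7, 1.1]
opening: 0.044
gripper_force: 0.0
clock: 10.02
tool_pos: [0.4784, -0.2306, 0.3485]
orientation: [-179.9, 0.1, 45.3]
force: [0.4, -0.4, -0.3]
opening: 0.0439
gripper_force: 0.0
clock: 10.28
tool_pos: [0.4781, -0.23, 0.3489]
orientation: [-179.9, 0.0, 44.9]
force: [-0.6, 0.1, -0.3]
opening: 0.0438
gripper_force: 0.0
0.14479670963890384 -135.2902026191864 [ 0.47809599 -0.22986684  0.34913975] [-1.79945978e+02  2.97748761e-02  4.49756598e+01] [-4.48735322e+00  9.56688845e+00 -2.20317828e+01 -1.46458647e-02
 -5.84617374e+01  1.39470666e+02]
```

View pics/w2.png

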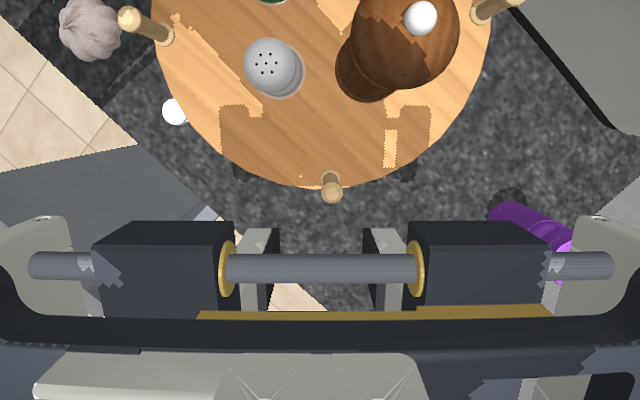

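```bash
m="python3 -m handwheel"
$m '[[0,0.2,0.12,0.6,0,0,0],[0,0,0,1,0,0,0],[0,0,0,1,0,0,0],[0,0,0,1,0,0,0],[0,0,0,1,0,0,0]]' 
$m '[[0,0,0,0,0,0,0],[0,0.01,-0.3,0,0,0,0.5],[0,0.01,-0.3,0,0,0,0.5],[0,0.01,-0.3,0,0,0,0.5]]' 
$m '[[0,0.02,-0.488,0,0,0,0.833],[0,0.02,-0.488,0,0,0,0.833],[0,0.02,-0.488,0,0,0,0.833],[0,0.02,-0.488,0,0,0,0.833],[0,0.02,-0.488,0,0,0,0.833]]' 
$m '[[0,0.02,-0.488,0,0,0,0.833],[0,0.02,-0.488,0,0,0,0.833],[0,0.02,-0.488,0,0,0,0.833],[0,0.02,-0.488,0,0,0,0.833],[0,0.02,-0.488,0,0,0,0.833]]'
python3 - <<'E'
from h import *
o=get_obs();p=o["tool_pos"][:2]-C0;print(np.hypot(*p),np.degrees(np.arctan2(p[1],p[0])))
E
```

```text
clock: 10.95
tool_pos: [0.484, -0.2283, 0.233]
orientation: [-180.0, 0.0, 45.1]
force: [0.0, -0.2, -0.5]
opening: 0.0436
gripper_force: 0.0
clock: 11.45
tool_pos: [0.4699, -0.2114, 0.2355]
orientation: [179.9, -0.0, 36.0]
force: [-0.3, -2.4, -0.4]
opening: 0.0438
gripper_force: 0.8
clock: 12.08
tool_pos: [0.4452, -0.1558, 0.2356]
orientation: [180.0, -0.0, 10.9]
force: [-0.3, -1.6, 0.0]
opening: 0.0439
gripper_force: 0.9
clock: 12.7
tool_pos: [0.4465, -0.0951, 0.2355]
orientation: [180.0, -0.0, -14.1]
force: [-1.1, -1.2, 0.6]
opening: 0.0438
gripper_force: 0.9
0.13843433035535413 166.25303172079853
```

```bash
m="python3 -m handwheel"
$m '[[0,0.01,-0.488,0,0,0,0.833],[0,0.01,-0.488,0,0,0,0.833],[0,0.01,-0.488,0,0,0,0.833],[0,0.01,-0.488,0,0,0,0.833],[0,0.01,-0.488,0,0,0,0.833]]' 
$m '[[0,0.01,-0.3,0,0,0,0.5],[0,0.01,-0.3,0,0,0,0.5],[0,0.01,-0.2,0,0,0,0.3],[0,0,0,0,0,0,0],[0,0,0.25,0,0,0,0]]' 
$m '[[0,0,0,-1,0,0,0],[0,0,0,-1,0,0,0],[0,0,0,-1,0,0,0],[0,0,0,-1,0,0,0],[0,0,0,-0.6,0,0,0]]'
$m '[[0,0.03,0.585,0,0,0,-1],[0,0.03,0.585,0,0,0,-1],[0,0.03,0.585,0,0,0,-1],[0,0.03,0.585,0,0,0,-1],[0,0.03,0.585,0,0,0,-1]]'
$m '[[0,0.03,0.585,0,0,0,-1],[0,0.03,0.585,0,0,0,-1],[0,0.03,0.585,0,0,0,-1],[0,0.03,0.585,0,0,0,-1],[0,0.03,0.585,0,0,0,-1]]'
$m '[[0,0.03,0.585,0,0,0,-1],[0,0.03,0.585,0,0,0,-1],[0,0.03,0.585,0,0,0,-1],[0,0.03,0.585,0,0,0,-1],[0,0,0,0,0,0,0]]'
python3 - <<'E'
from h import *
s=snapshot("top");a=s["color"][125:285,230:470,::-1]
s=wristcam();cv2.imwrite("pics/c4.png",np.vstack([cv2.resize(a,(450,300),interpolation=cv2.INTER_CUBIC),cv2.resize(s["color"][:250,:,::-1],(450,176))]))
cv2.imwrite("pics/t4.png",cv2.resize(a,None,fx=3.3,fy=3.3,interpolation=cv2.INTER_CUBIC))
o=get_obs();p=o["tool_pos"][:2]-C0;print(np.hypot(*p),np.degrees(np.arctan2(p[1],p[0])),o["tool_pos"],o["orientation"])
E
```

```text
clock: 13.32
tool_pos: [0.4727, -0.0402, 0.2356]
orientation: [-180.0, -0.1, -39.1]
force: [0.2, -1.9, 0.6]
opening: 0.0436
gripper_force: 0.7
clock: 13.95
tool_pos: [0.4816, -0.0304, 0.2348]
orientation: [-180.0, -0.0, -46.6]
force: [-0.1, 0.4, 0.1]
opening: 0.044
gripper_force: 0.0
clock: 14.58
tool_pos: [0.4813, -0.0308, 0.3509]
orientation: [-179.9, -0.0, -46.7]
force: [-0.4, 0.6, -1.0]
opening: 0.0436
gripper_force: 0.0
clock: 15.2
tool_pos: [0.4427, -0.0926, 0.3493]
orientation: [180.0, 0.0, -16.5]
force: [-0.0, 0.6, 0.0]
opening: 0.0439
gripper_force: 0.0
clock: 15.82
tool_pos: [0.4407, -0.165, 0.3493]
orientation: [-180.0, 0.0, 13.5]
force: [-0.1, 0.8, 0.1]
opening: 0.0439
gripper_force: 0.0
clock: 16.45
tool_pos: [0.4659, -0.2176, 0.349]
orientation: [-180.0, 0.0, 37.2]
force: [0.4, -0.2, -0.4]
opening: 0.044
gripper_force: 0.0
0.1457871302753503 -142.37491876733097 [ 0.46553332 -0.21700187  0.34918387] [-1.79950046e+02  3.28226011e-02  3.71537276e+01]
```

View pics/t4.png

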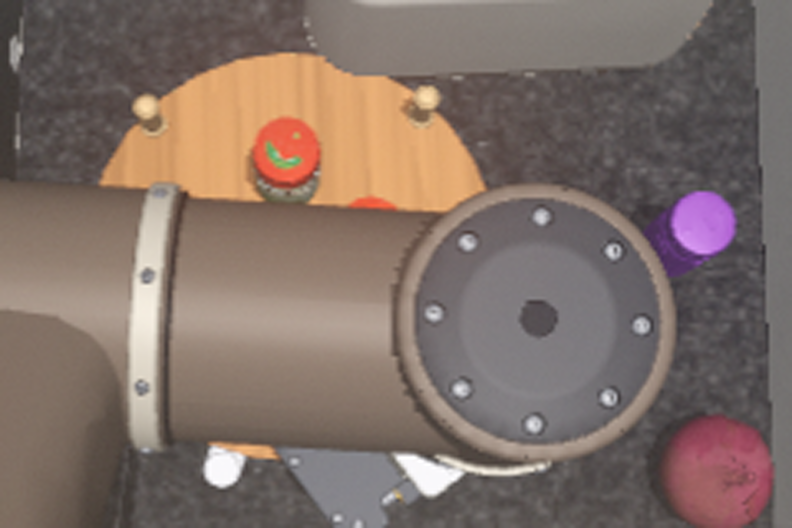

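The arm hides the mill in this view. The two back pegs at (146,105) and (428,98) show a total turn of about 133°. The wrist view should show the mill.

Run:
```python
from h import *
s=wristcam();cv2.imwrite("pics/w4.png",s["color"][...,::-1])
for a in[("p",(146,105),.09),("p",(428,98),.09)]:crop_pos(*a)
```

```text
p [ 0.6709 -0.0287] 0.134 47.8
p [ 0.6768 -0.2225] 0.1346 -44.6
```

View pics/w4.png

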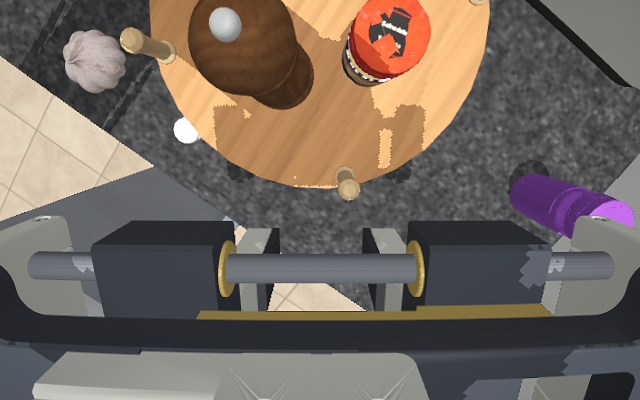

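Run:
```python
from h import *
s=wristcam()
for n,u,z in[("near",(349,190),.09),("left",(130,40),.09),("mill",(225,24),.197),("millbase",(280,76),.035),("tongue",(187,132),.014),("tongue0",(183,140),.014)]:
    p=ray2z(s,u,z)[:2];d=p-C0;print(n,p.round(4),np.hypot(*d).round(4),np.degrees(np.arctan2(d[1],d[0])).round(1))
```

```text
near [ 0.4856 -0.228 ] 0.1382 -133.6
left [ 0.478  -0.0357] 0.1383 138.1
mill [ 0.5237 -0.1248] 0.0574 176.8
millbase [ 0.5221 -0.1279] 0.0589 179.9
tongue [ 0.4247 -0.0813] 0.1632 163.4
tongue0 [ 0.4155 -0.0822] 0.1717 164.5
```

```bash
m="python3 -m handwheel"
$m '[[0,0.14,0.42,0,0,0,-0.71],[0,0.14,0.42,0,0,0,-0.71],[0,0,0,0.6,0,0,0],[0,0,0,1,0,0,0],[0,0,0,1,0,0,0]]'
$m '[[0,0,0,1,0,0,0],[0,0,0,1,0,0,0],[0,0,0,0,0,0,0]]'
$m '[[0,0.01,-0.195,0,0,0,0.333],[0,0.01,-0.195,0,0,0,0.333],[0,0.01,-0.195,0,0,0,0.333],[0,0.01,-0.195,0,0,0,0.333],[0,0.01,-0.195,0,0,0,0.333]]'
$m '[[0,0.01,-0.195,0,0,0,0.333],[0,0.01,-0.195,0,0,0,0.333],[0,0.01,-0.195,0,0,0,0.333],[0,0,0,0,0,0,0],[0,0,0,0,0,0,0]]'
python3 - <<'E'
from h import *
o=get_obs();p=o["tool_pos"][:2]-C0;print(np.hypot(*p),np.degrees(np.arctan2(p[1],p[0])))
E
```

```text
clock: 17.38
tool_pos: [0.4839, -0.2284, 0.2832]
orientation: [-180.0, 0.0, 45.7]
force: [0.4, -0.9, 0.1]
opening: 0.0438
gripper_force: 0.0
clock: 17.75
tool_pos: [0.4832, -0.2283, 0.2324]
orientation: [-179.8, 0.2, 45.7]
force: [0.1, 0.3, 0.4]
opening: 0.0437
gripper_force: 0.0
clock: 18.38
tool_pos: [0.4693, -0.2098, 0.2356]
orientation: [179.9, -0.0, 35.7]
force: [0.2, -2.1, -0.9]
opening: 0.0437
gripper_force: 0.7
clock: 19.0
tool_pos: [0.4621, -0.1972, 0.2352]
orientation: [180.0, -0.0, 29.9]
force: [-0.1, 0.5, 0.4]
opening: 0.0437
gripper_force: 0.0
0.1376003423636523 -149.79491563831212
```

```bash
m="python3 -m handwheel"
$m '[[0,0,0.25,0,0,0,0],[0,0,0,-1,0,0,0],[0,0,0,-1,0,0,0],[0,0,0,-1,0,0,0],[0,0,0,-1,0,0,0]]'
$m '[[0,0,0,-1,0,0,0],[0,0,0,-1,0,0,0],[0,0,0,-1,0,0,0],[0,0,0,-1,0,0,0],[0,0,0,0,0,0,0]]'
python3 - <<'E'
from h import *
s=snapshot("top");a=s["color"][125:285,230:470,::-1]
s=wristcam();cv2.imwrite("pics/c5.png",np.vstack([s["color"][:270,:,::-1],cv2.resize(a,(480,320),interpolation=cv2.INTER_CUBIC)[:, :].copy() if 0 else cv2.copyMakeBorder(cv2.resize(a,(480,320),interpolation=cv2.INTER_CUBIC),0,0,0,160,cv2.BORDER_CONSTANT)]))
print(get_obs()["tool_pos"])
E
```

```text
clock: 19.62
tool_pos: [0.4652, -0.2031, 0.3355]
orientation: [-180.0, 0.0, 29.8]
force: [0.2, -0.3, -0.0]
opening: 0.0438
gripper_force: 0.0
clock: 20.25
tool_pos: [0.4656, -0.2031, 0.4367]
orientation: [179.9, -0.2, 29.8]
force: [0.3, 0.8, -0.2]
opening: 0.0436
gripper_force: 0.0
[ 0.46496716 -0.20289096  0.43439527]
```

View pics/c5.png

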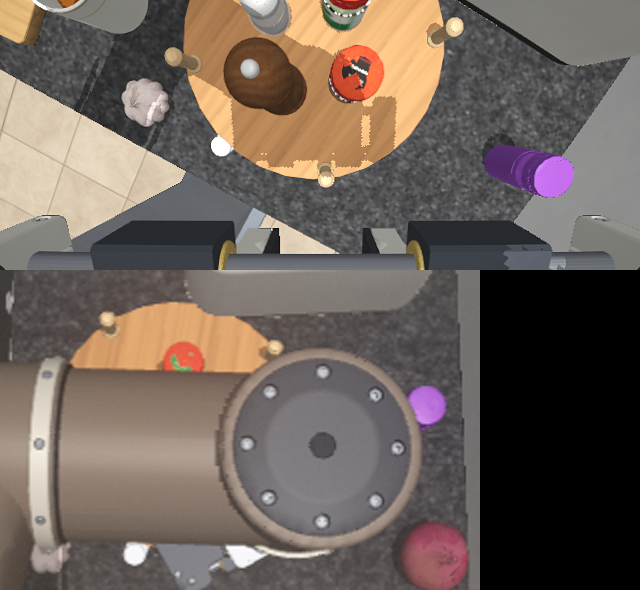

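The wrist view shows the mill knob at (250,68), its base near (282,89), pegs at (174,56), (326,181) and (455,27), and the tongue end at (221,147). Everything is upright.

Run:
```python
from h import *
s=wristcam()
for n,u,z in[("near",(326,181),.09),("left",(174,55),.09),("right",(455,26),.09),("mill",(250,68),.197),("millbase",(282,89),.035),("tongue",(221,147),.014)]:
    p=ray2z(s,u,z)[:2];d=p-C0;print(n,p.round(4),np.hypot(*d).round(4),np.degrees(np.arctan2(d[1],d[0])).round(1))
```

```text
near [ 0.4652 -0.2081] 0.1408 -145.3
left [ 0.5004 -0.0187] 0.1358 126.4
right [ 0.6562 -0.239 ] 0.1341 -55.9
mill [ 0.525  -0.1147] 0.0576 166.6
millbase [ 0.5234 -0.1177] 0.0585 169.9
tongue [ 0.4239 -0.0809] 0.164 163.3
```

```bash
python3 -c "
from plant import *
print(close_job())"
```

```text
the job is handed in; nothing more can be done
None
```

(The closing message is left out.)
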